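# Open a jammed percussion mortar

### The job

First put the two stray rock chips lying on the rubber mat into the white waste tub, so that they cannot get into the sample. Then open the percussion mortar: its steel sleeve is jammed in the base and a straight pull only lifts the whole mortar, so grip the sleeve and rock it to and fro (lean it one way, back through upright, lean it again), easing it up as it gives, until it comes free, without lifting, tipping or dragging the base or disturbing the pestle, sieves, agate mortar and wash bottle. Finish while still holding the sleeve, upright and still, about a centimetre clear of the base and straight above its well, with the half-crushed sample stone left in the well.

Things in the scene. Friction and masses are not known exactly. Their poses are not given: they have to be found in the camera images.
- mat: Black rubber pounding mat, 240 (x) by 380 (y) by 8 mm, fixed on the bench. Origin: centre of its underside, on the bench top; axes along its sides.
- base: Steel base of the percussion mortar, 3.6 kg, loose on the mat: round foot 130 mm across and 20 mm high, tapering to a flat top 100 mm across, 42 mm above its underside. In the middle of the top is a round well 43.6 mm across and 14 mm deep (its floor is 28 mm above the underside). Origin: centre of the underside; z up along the axis.
- sleeve: Bright steel sleeve of the mortar: an upright tube 40 mm across outside, 24 mm bore, 76 mm long, 0.4 to 0.6 kg, standing on the floor of the base's well, its top 62 mm above the base's top. Origin: centre of its lower end; z along the tube. Jammed: the well grips it all round, 9 mm above the well's floor; the fit leaves room for leans up to about 0.15 rad.
- sleeve_mid (a point): Centre of the sleeve, half-way up, 38 mm above its lower end. A straight pull on the jammed sleeve takes over 40 N and lifts the base with it; leaning it about the well takes about 0.7 N m, and while it is leaned to and fro it follows a light upward pull, some 1 to 2 mm for each swing of 0.16 rad. The grip is gone once its lower end has risen about 12 mm; it is out of the well after 14 mm.
- stone_a_mid (a point): Centre of a tan rock chip, 26 (x) by 22 (y) by 20 (z) mm, 30 g, lying loose on the mat beside the mortar.
- stone_b_mid (a point): Centre of a brown-grey rock chip, 24 (x) by 22 (y) by 18 (z) mm, 26 g, lying loose on the mat on the other side of the mortar.
- tub: White plastic waste tub, fixed on the bench, 150 (x) by 120 (y) by 50 mm high outside, open at the top, walls 4 mm. Origin: centre of its underside.
- sample_mid (a point): Centre of the half-crushed sample stone, reddish brown, about 14 mm, lying on the floor of the well inside the sleeve. It stays there.
- pestle: Bystander: steel pestle standing on its head, head 36 mm across, 100 mm tall. Origin: centre of its underside.
- sieves: Bystander: two nested round metal sieves, 104 mm across, 50 mm high. Origin: centre of the underside.
- agate_mortar: Bystander: dark grey octagonal agate mortar with its lid on, 120 mm across, 50 mm high. Origin: centre of the underside.
- wash_bottle: Bystander: white plastic wash bottle with a red band, 68 mm across, 185 mm tall to its spout. Origin: centre of the underside.

How it is judged:
On the way, in this order (a step that is already met when the one before it is completed fails the run):
1. both rock chips lie in the waste tub, the sleeve still seated in the well (x of stone_a_mid in the frame of tub between -0.073 and 0.073 m and y of stone_a_mid in the frame of tub between -0.058 and 0.058 m and z of each of stone_a_mid, stone_b_mid in the frame of tub below 0.045 m and x of stone_b_mid in the frame of tub between -0.073 and 0.073 m and y of stone_b_mid in the frame of tub between -0.058 and 0.058 m and z of sleeve in the frame of base below 0.031 m), for 0.2 s.
2. the sleeve, still in the well, leans more than 0.04 rad (2.3 degrees) (z of sleeve in the frame of base below 0.04 m and angle between sleeve_mid's own z axis and vertical above 0.04 rad).
3. the sleeve, still in the well, comes back through upright (within 0.028 rad) (z of sleeve in the frame of base below 0.04 m and angle between sleeve_mid's own z axis and vertical below 0.028 rad).
4. the sleeve, still in the well, leans more than 0.04 rad again (all of step 2).
At the end, for the whole second after the job is handed in: Both rock chips are in the tub; the sleeve is held in the fingers, still (under 30 mm/s), upright within 0.1 rad, its lower end 3 to 25 mm above the base's top and within 12 mm of the base's axis, touching nothing of the base; the base stands flat on the mat; the sample stone lies in the well (x of stone_a_mid in the frame of tub between -0.073 and 0.073 m and y of stone_a_mid in the frame of tub between -0.058 and 0.058 m and z of each of stone_a_mid, stone_b_mid in the frame of tub below 0.045 m and x of stone_b_mid in the frame of tub between -0.073 and 0.073 m and y of stone_b_mid in the frame of tub between -0.058 and 0.058 m and z of sleeve in the frame of base between 0.045 and 0.067 m and horizontal distance between sleeve and base below 0.012 m and angle between sleeve_mid's own z axis and vertical below 0.1 rad and contact force between the fingers and sleeve above 1 N and contact force between sleeve and base below 0.1 N and linear speed of sleeve below 0.03 m/s and height (world z) of base below 0.012 m and angle between base's own z axis and vertical below 0.05 rad and horizontal distance between sample_mid and base below 0.021 m and z of sample_mid in the frame of base below 0.04 m); the arm keeps its last pose, push and grip.
It fails at once if the mortar's base lifted more than 6 mm, tipped more than 0.09 rad or dragged more than 40 mm (height (world z) of base above 0.014 m or angle between base's own z axis and vertical above 0.09 rad or distance of base from where it was at the start of the episode above 0.04 m).
It fails at once if pestle, sieves, agate mortar or wash bottle shifted more than 30 mm (distance of any of pestle, sieves, agate_mortar, wash_bottle from where it was at the start of the episode above 0.03 m).
It also fails if it takes over 70 s, if anything falls off the work surface, if the arm or the gripper's body presses on something with over 40 N, if the wrist force passes 120 N, or if a joint passes its speed limit or range.

### The arm

A 6-joint arm with a two-finger parallel gripper is mounted at the origin on the work surface. World frame = base frame: x ahead of the robot, y to its left, z up, the work surface at z = 0. Lengths are in m, angles in rad, forces in N, time in s.
With the tool pointing down it reaches from about 0.375 to 0.9 m from the base axis. Payload 3.1 kg.
Tool frame: the origin (TCP) lies between the finger pads; the fingertips stand 11 mm ahead of it and the grasp point (between the pads) lies 8 mm behind it; z points along the fingers, y is the direction in which the jaws open and shut (so a half turn about z gives the same grasp; the last joint's range is limited). The gripper opens to 85 mm and grips with 20 to 120 N. Pads are 22 mm wide; open, the fingers measure 114 mm over their backs; the gripper's body (76 mm by 85 mm) begins 54 mm behind the grasp point. The pads swing forward as they close: fully open they stand 13 mm farther back than shut.
Start: joints at [-1.405, 0.527, 1.433, -0, 1.181, -0.178], TCP at [0.211, -0.588, 0.242] pointing down, gripper open.
Joint ranges: [-3.08, 3.08], [-0.75, 2.2], [0.22, 2.44], [-1.43, 4.57], [0, 2.65], [-2.85, 2.85]. Speed limits (rad/s): [2.79, 2.79, 3.14, 3.14, 3.14, 3.14].

### API

Orientations are given as a unit quaternion [x, y, z, w].
In Python, from station import manip gives the robot as it stands. The module is installed in compiled form; this text tells all that it offers.
- The arm moves only by the tool arm_command, never from a script. Its argument "rows" is a list of rows, each a list of 3 entries, a list of its own where there are three numbers: the shift along the world's x, y, z in mm, then the turn about the world's z in rad, then the closure, from -1 (fully open) to 1 (shut), so that 0 is half open. A call has 1 to 12 rows; each row shifts and turns the commanded pose from where the row before left it; what a row does not reach is not made up. A row lasts 1/8 s, in which the tool goes at most 62.5 mm and 10.7 degrees, less where a joint would pass 70% of its speed; a pose out of reach is approached as far as the arm can. A call with a gripper value outside its range is refused whole. The fingers move at their own pace and stop on an object; "squeeze" is the grip in N (left out, the last holds). Time passes only in rows, so rows that do not move let the fingers close. It gives the time, the measured TCP pose, the force and the opening at its end, in the units of the state.
- manip.sense(): the state, without advancing time (a new reading comes with each control period).
- manip.snapshot(name): name is "scene" or "top"; returns the picture (384x512x3 uint8, blue, green, red); there is no depth.
- manip.get_calibration(name): a dict with "fovy" (degrees; the focal length in pixels is half the picture's height over the tangent of half this angle, whatever the lens; pixels are square), "cx", "cy" (the principal point, pixels), "R" (3x3) and "t" (3): a world point X has camera coordinates R X + t. Camera axes: x right, y down, z forward; pixel columns grow to the right and rows downward; lengths in m; the calibration is good to about 2 mm. A picture is of the moment at which its call begins. get_calibration takes no time and is no camera call.
- manip.sign_off(): hands the job in, once; it reports no verdict.
The state is a dict: "t": time; "q": joint angles; "qd": joint speeds; "tau": joint torques, N m; "tcp_pos": TCP position; "tool_rot": TCP orientation; "force": force on the tool from outside, world axes, zero at the start; "ft_torque": the same for the moment, N m; "finger_gap": opening from 0.0 (shut) to 1.0 (fully open).
Only numpy, scipy, OpenCV 4.12 (cv2) and the standard library are available. Lean on these libraries where they do the work, as an engineer would, in place of code of your own. Each camera call takes 0.05 s, during which the arm holds its last target.

## Working session

There is one attempt and no reset: what is moved stays moved. The work goes in short steps, Python scripts to look and compute and a tool call to move; the robot and the scene stay as the last step left them, time stands still between calls to the robot, and variables do not carry over. Pictures are saved under pics/ and viewed, and the job is handed in when it is done.

Besides the shell and the picture viewer there is one more tool, called after "Call:" as name([rows], argument=value, ...), one row to a line, values as JSON. arm_command: Moves the arm, as the interface text tells. Its arguments: {"type":"object","properties":{"rows":{"type":"array","items":{"type":"array"}},"squeeze":{"type":"number"}},"required":["rows"]}

```bash
mkdir -p pics; cat > h.py <<'E'
import numpy as np, cv2
from station import manip
def snap(n,f):
    im=np.asarray(manip.snapshot(n)); cv2.imwrite(f'pics/{f}.png',im); return im
def ray(n,u,v):
    c=manip.get_calibration(n); f=192/np.tan(np.radians(c['fovy'])/2)
    R=np.array(c['R']);t=np.array(c['t'])
    return -R.T@t, R.T@np.array([(u-c['cx'])/f,(v-c['cy'])/f,1])
def onz(n,u,v,z):
    o,d=ray(n,u,v); return o+d*(z-o[2])/d[2]
def proj(n,X):
    c=manip.get_calibration(n); f=192/np.tan(np.radians(c['fovy'])/2)
    p=np.array(c['R'])@np.array(X)+np.array(c['t']); return p[:2]/p[2]*f+[c['cx'],c['cy']]
E
python3 - <<'E'
from h import *
snap('scene','s0');snap('top','t0')
for n in('scene','top'):
    c=manip.get_calibration(n);print(n,c['fovy'],c['cx'],c['cy'],ray(n,c['cx'],c['cy']))
print(manip.sense())
E
```

```text
scene 44.203261729646 254.55804317308684 194.6604189043989 (array([ 1.41405153, -0.21779804,  0.99602407]), array([-0.64082073,  0.18103611, -0.74603936]))
top 44.80267455615636 256.93307432310775 194.6701287822475 (array([0.41564667, 0.00704303, 1.14512451]), array([ 0.17323113,  0.0070485 , -0.98485598]))
{'t': 0.1, 'q': array([-1.40451479e+00,  5.28363057e-01,  1.43378707e+00, -1.94252483e-05,
        1.18142064e+00, -1.78515181e-01]), 'qd': array([-2.22489186e-04,  7.66729966e-04, -2.55310504e-03, -1.08110676e-03,
        1.29376332e-03, -2.99558239e-05]), 'tau': array([-4.05238088e-04, -4.43304849e+01, -1.78586125e+01, -2.10844032e-04,
        3.90495930e-03,  4.39914260e-06]), 'tcp_pos': array([ 0.21116049, -0.58757407,  0.24143359]), 'tool_rot': array([ 9.85175057e-01,  1.71549203e-01, -2.93190840e-06, -9.89097091e-04]), 'force': array([-0.23628099,  0.77510903,  0.43522449]), 'ft_torque': array([-0.03429309,  0.01053811,  0.04955099]), 'finger_gap': 1.0001106373096051}
```

View pics/s0.png

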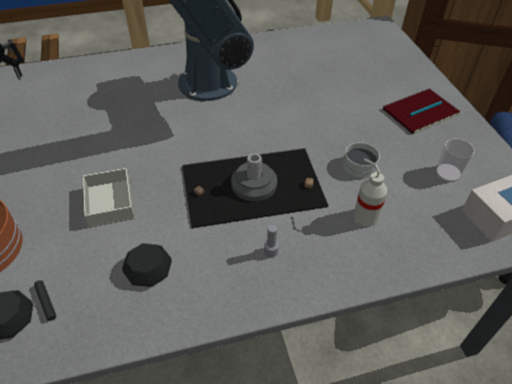

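View pics/t0.png

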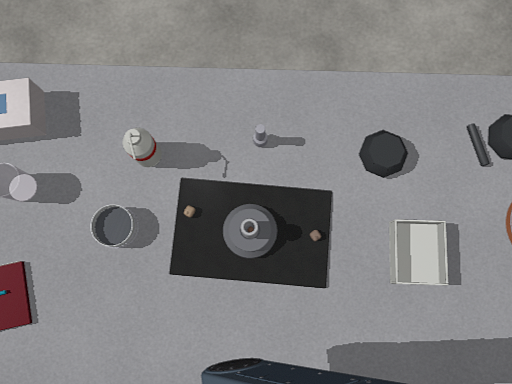

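```bash
python3 - <<'E'
from h import *
t=cv2.imread('pics/t0.png');s=cv2.imread('pics/s0.png')
cv2.imwrite('pics/tz.png',cv2.resize(t[170:300,160:340],None,fx=4.4,fy=4.4,interpolation=cv2.INTER_CUBIC))
cv2.imwrite('pics/sz.png',cv2.resize(s[140:230,175:335],None,fx=5,fy=5,interpolation=cv2.INTER_CUBIC))
for n,im,(a,b,c,d) in(('top',t,(180,290,165,340)),('scene',s,(145,225,180,330))):
    h=cv2.cvtColor(im,cv2.COLOR_BGR2HSV); m=((h[...,1]>60)&(h[...,2]>60)&(h[...,0]<25)).astype(np.uint8)
    r=np.zeros_like(m); r[a:b,c:d]=m[a:b,c:d]
    k,l,st,ce=cv2.connectedComponentsWithStats(r)
    for i in range(1,k):
        if st[i,4]>8: print(n,st[i],ce[i],onz(n,*ce[i],.018))
# mat & tub corners
g=cv2.cvtColor(t,cv2.COLOR_BGR2GRAY)
m=(g<45).astype(np.uint8);m[:175]=0;m[295:]=0;m[:,:160]=0;m[:,340:]=0
cs,_=cv2.findContours(m,cv2.RETR_EXTERNAL,cv2.CHAIN_APPROX_SIMPLE);c=max(cs,key=cv2.contourArea)
q=cv2.boxPoints(cv2.minAreaRect(c));w=np.array([onz('top',*p,.008) for p in q]);print('mat',q,w,w.mean(0))
print('tub',[onz('top',*p,.05).round(3) for p in((396,221),(446,221),(448,284),(393,283))])
print('pestle',onz('top',261,135,.05),'bottle',onz('top',135,140,.1),'sieve',onz('top',112,226,.05),'agate',onz('top',383,154,.05))
E
```

```text
top [184 205  11  12 101] [188.9009901  210.83168317] [0.56914308 0.18008962 0.018     ]
top [248 227   5   5  19] [250.10526316 229.        ] [0.52891872 0.02924787 0.018     ]
top [310 230  11  11  42] [315.45238095 234.76190476] [ 0.51943639 -0.12924743  0.018     ]
scene [305 178   9   9  69] [308.97101449 181.73913043] [0.56584093 0.18222805 0.018     ]
scene [194 186  10   8  56] [198.73214286 189.58928571] [ 0.51587913 -0.1264145   0.018     ]
mat [[169.56798 273.7881 ]
 [178.27477 177.28795]
 [333.6341  191.30536]
 [324.9273  287.80548]] [[ 0.41637899  0.21992441  0.008     ]
 [ 0.65415893  0.2127015   0.008     ]
 [ 0.62950258 -0.17480106  0.008     ]
 [ 0.39397177 -0.15398839  0.008     ]] [0.52350307 0.02595911 0.008     ]
tub [array([ 0.554, -0.315,  0.05 ]), array([ 0.558, -0.433,  0.05 ]), array([ 0.412, -0.432,  0.05 ]), array([ 0.41 , -0.305,  0.05 ])]
pestle [0.75646371 0.00918179 0.05      ] bottle [0.72062847 0.30192085 0.1       ] sieve [0.52354862 0.35476636 0.05      ] agate [ 0.71691116 -0.28760589  0.05      ]
```

View pics/tz.png

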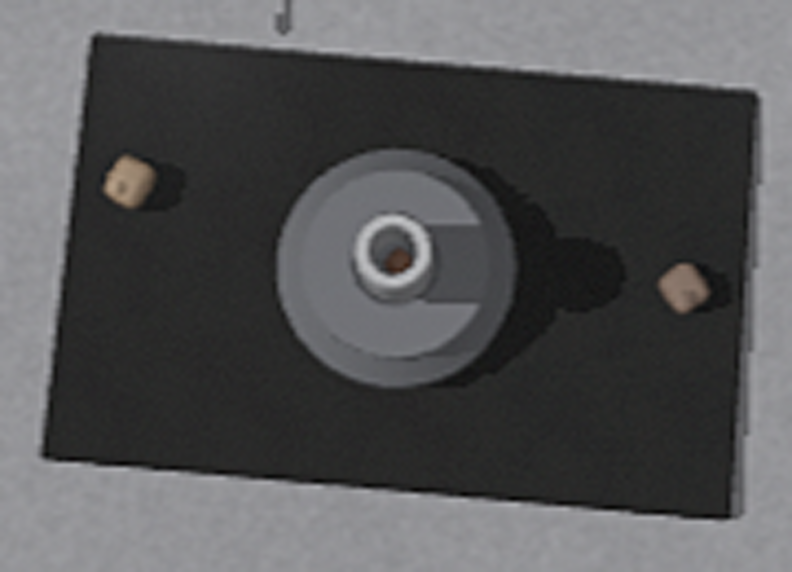

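View pics/sz.png

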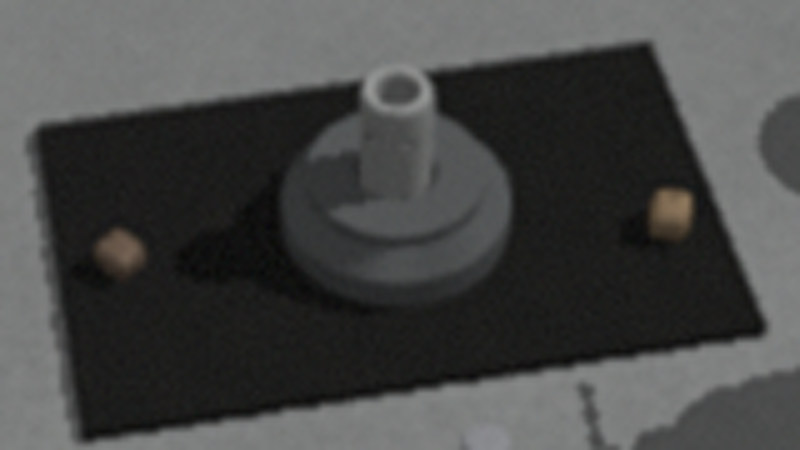

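```bash
python3 - <<'E'
from h import *
t=cv2.imread('pics/t0.png')
big=cv2.resize(t,None,fx=8,fy=8,interpolation=cv2.INTER_CUBIC)
h=cv2.cvtColor(big,cv2.COLOR_BGR2HSV)
for nm,(u,v),z in(('a',(189,211),.028),('b',(315,235),.026)):
    m=np.zeros(h.shape[:2],np.uint8); sl=np.s_[(v-10)*8:(v+10)*8,(u-10)*8:(u+10)*8]
    m[sl]=((h[sl][...,2]>70)&(h[sl][...,1]>30))*255
    cs,_=cv2.findContours(m,cv2.RETR_EXTERNAL,cv2.CHAIN_APPROX_NONE);c=max(cs,key=cv2.contourArea)
    w=np.array([onz('top',(x+.5)/8-.5,(y+.5)/8-.5,z-.004)[:2] for x,y in c[:,0]])
    r=cv2.minAreaRect((w*1000).astype(np.float32)); print(nm,r)
for uv,z in(((249.3,227.3),.112),((250,230.9),.018)): print(onz('top',*uv,z))
print(onz('scene',254.6,158.4,.112))
print(onz('scene',175+398/5,140+205/5,.028))
E
```

```text
a ((568.5233764648438, 179.70086669921875), (24.89768409729004, 27.214427947998047), 58.502925872802734)
b ((518.693115234375, -126.96452331542969), (24.279748916625977, 23.299604415893555), 35.92418670654297)
[0.52321041 0.02930485 0.112     ]
[0.52429741 0.02935924 0.018     ]
[0.52855505 0.03112995 0.112     ]
[0.53281053 0.03074949 0.028     ]
```

Call:
arm_command([
  [[26,38,-10],0.024,-1],
  [[26,38,-10],0.024,-1],
  [[26,38,-10],0.024,-1],
  [[26,38,-10],0.024,-1],
  [[26,38,-10],0.024,-1],
  [[26,38,-10],0.024,-1],
  [[26,38,-10],0.024,-1],
  [[26,38,-10],0.024,-1],
  [[26,38,-10],0.024,-1],
  [[26,38,-10],0.024,-1],
  [[26,38,-10],0.024,-0.5],
  [[21,43,-10],0.02,-0.3],
], squeeze=30)

```text
t: 1.6
tcp_pos: [0.5194, -0.1262, 0.1218]
tool_rot: [0.951, 0.309, 0.0, 0.0]
force: [0.9, -0.1, -0.4]
finger_gap: 0.65
```

Call:
arm_command([
  [[-1,-1,-30],0,-0.2],
  [[0,0,-30],0,-0.2],
  [[0,0,-23],0,-0.2],
  [[0,0,-14],0,-0.2],
  [[0,0,0],0,0.2],
  [[0,0,0],0,0.5],
  [[0,0,0],0,1],
  [[0,0,0],0,1],
  [[0,0,0],0,1],
])

```text
t: 2.72
tcp_pos: [0.5176, -0.1283, 0.0258]
tool_rot: [0.951, 0.309, 0.0, 0.0]
force: [0.2, 0.3, 2.4]
finger_gap: 0.247
```

```bash
python3 - <<'E'
from h import *
a=snap('scene','s1');b=snap('top','t1')
print(manip.sense()['finger_gap'],proj('scene',[.518,-.127,.018]),proj('top',[.518,-.127,.018]))
A=cv2.resize(a[150:230,150:250],(400,320),interpolation=2);B=cv2.resize(b[200:280,270:370],(400,320),interpolation=2)
cv2.imwrite('pics/c1.png',np.hstack([A,B]))
E
```

```text
0.24711393798139034 [198.66708714 190.17146305] [314.5188838 235.3289138]
```

View pics/c1.png

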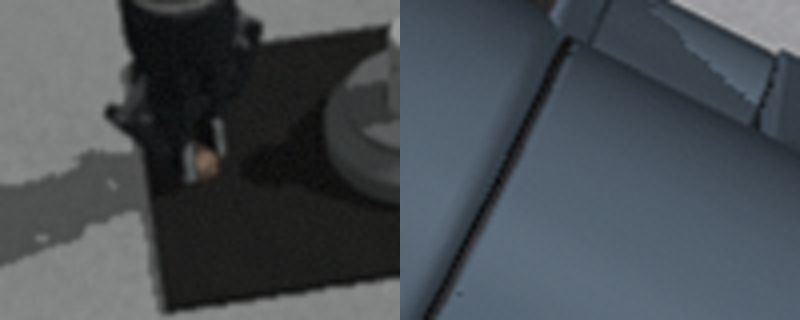

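Call:
arm_command([
  [[0,0,25],0,1],
  [[0,0,35],0,1],
  [[-8,-40,20],0,1],
  [[-10,-45,0],0,1],
  [[-10,-45,0],0,1],
  [[-10,-45,0],0,1],
  [[-10,-45,0],0,1],
  [[-10,-23,0],0,1],
  [[0,0,-35],0,1],
  [[0,0,-35],0,1],
  [[0,0,0],0,1],
])

```text
t: 4.2
tcp_pos: [0.4575, -0.3694, 0.0328]
tool_rot: [0.951, 0.309, -0.001, -0.003]
force: [0.2, 0.8, -0.7]
finger_gap: 0.25
```

```bash
python3 - <<'E'
from h import *
a=snap('scene','s2')
print(manip.sense()['finger_gap'],manip.sense()['tcp_pos'])
cv2.imwrite('pics/c2.png',cv2.resize(a[130:240,50:180],(650,550),interpolation=2))
E
```

```text
0.24429655316972243 [ 0.45858389 -0.37041874  0.03442378]
```

View pics/c2.png

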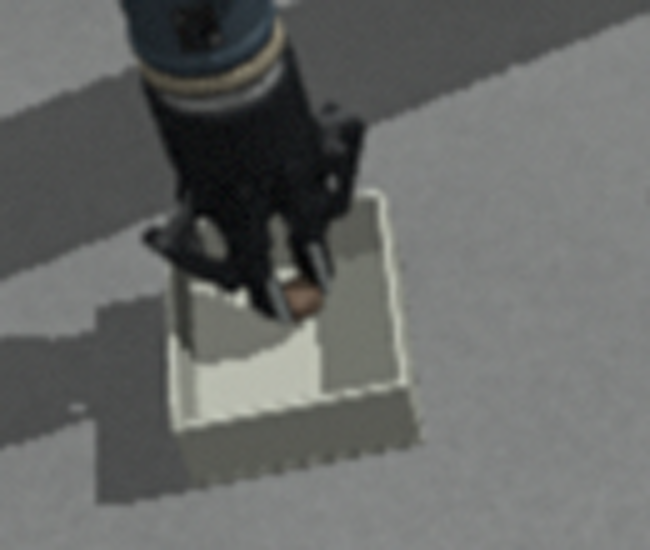

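Call:
arm_command([
  [[0,0,0],0,0.1],
  [[0,0,0],0,0.1],
  [[0,0,40],0,0.1],
  [[0,0,50],0,0],
  [[10,45,30],0.04,-0.2],
  [[10,50,10],0.04,-0.2],
  [[10,50,0],0.04,-0.2],
  [[10,50,0],0.04,-0.2],
  [[10,50,0],0.04,-0.2],
  [[10,50,0],0.04,-0.2],
  [[10,50,0],0.04,-0.2],
  [[10,50,0],0.04,-0.2],
])

```text
t: 5.75
tcp_pos: [0.5399, 0.0255, 0.1666]
tool_rot: [0.889, 0.457, 0.001, 0.001]
force: [0.4, -0.8, -0.2]
finger_gap: 0.605
```

```bash
python3 - <<'E'
from h import *
a=snap('scene','s3');b=snap('top','t3')
print(manip.sense()['finger_gap'],manip.sense()['tcp_pos'],manip.sense()['tool_rot'])
cv2.imwrite('pics/c3.png',np.hstack([cv2.resize(a[130:240,50:180],(390,330),interpolation=2),cv2.resize(b[195:305,370:500],(390,330),interpolation=2)]))
E
```

```text
0.5949896230514775 [0.53978325 0.02835655 0.16658087] [8.88117599e-01 4.59614239e-01 1.36153632e-03 1.67947716e-04]
```

View pics/c3.png

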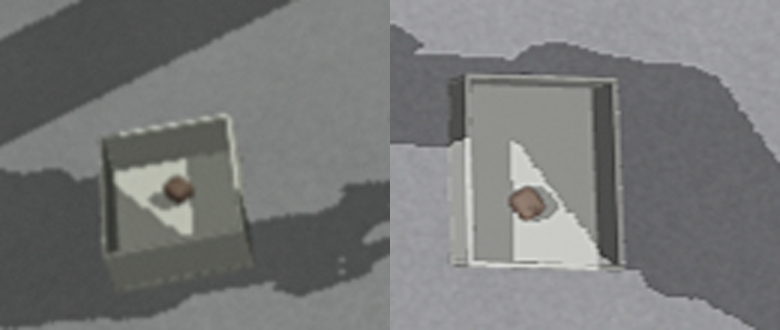

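Call:
arm_command([
  [[10,40,0],0.03,-0.2],
  [[10,40,0],0.035,-0.2],
  [[8,40,0],0,-0.2],
  [[0,32,-30],0,-0.2],
  [[0,0,-40],0,-0.2],
  [[0,0,-40],0,-0.2],
  [[0,0,-20],0,-0.2],
  [[0,0,-11],0,-0.2],
  [[0,0,0],0,0.2],
  [[0,0,0],0,1],
  [[0,0,0],0,1],
  [[0,0,0],0,1],
])

```text
t: 7.35
tcp_pos: [0.5679, 0.1759, 0.0253]
tool_rot: [0.874, 0.486, 0.001, 0.0]
force: [-0.2, 0.1, 2.3]
finger_gap: 0.302
```

```bash
python3 - <<'E'
from h import *
a=snap('scene','s4')
print(manip.sense()['finger_gap'],manip.sense()['tcp_pos'],manip.sense()['tool_rot'])
cv2.imwrite('pics/c4.png',cv2.resize(a[120:230,240:370],(650,550),interpolation=2))
E
```

```text
0.29649973213079556 [0.56790726 0.17585361 0.02525409] [8.74230349e-01 4.85510607e-01 7.78837528e-04 3.75386477e-04]
```

View pics/c4.png

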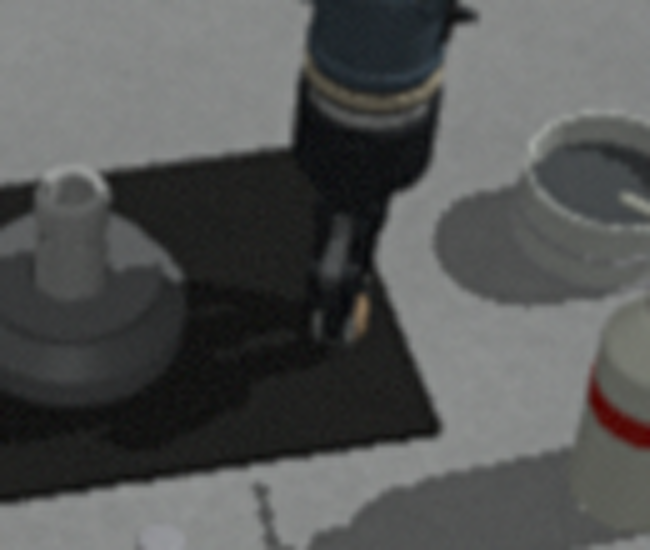

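Call:
arm_command([
  [[0,0,40],0,1],
  [[0,0,50],0,1],
  [[0,-20,50],-0.1,1],
  [[-6,-48,0],-0.1,1],
  [[-6,-48,0],-0.1,1],
  [[-6,-48,0],-0.1,1],
  [[-6,-48,0],-0.1,1],
  [[-6,-48,0],-0.1,1],
  [[-6,-48,0],-0.1,1],
  [[-6,-48,0],-0.1,1],
  [[-6,-48,0],-0.1,1],
  [[-6,-48,0],-0.12,1],
])

```text
t: 8.9
tcp_pos: [0.5128, -0.2776, 0.1644]
tool_rot: [1.0, -0.005, 0.0, -0.0]
force: [0.5, -0.1, 0.2]
finger_gap: 0.298
```

Call:
arm_command([
  [[-3,-48,0],0,1],
  [[0,-40,-30],0,1],
  [[0,0,-40],0,1],
  [[0,0,-40],0,1],
  [[0,0,0],0,1],
  [[0,0,0],0,0.1],
  [[0,0,0],0,0],
  [[0,0,0],0,0],
])

```text
t: 9.9
tcp_pos: [0.5111, -0.3648, 0.0561]
tool_rot: [1.0, -0.003, 0.001, 0.001]
force: [-0.3, -0.1, -0.5]
finger_gap: 0.503
```

Call:
arm_command([
  [[0,0,40],0,-0.2],
  [[0,0,50],0,-0.5],
  [[0,40,30],0,-0.7],
  [[0,48,10],0,-0.8],
  [[2,48,0],0,-0.8],
  [[2,48,0],0,-0.8],
  [[2,48,0],0,-0.8],
])

```text
t: 10.78
tcp_pos: [0.5165, -0.1308, 0.1855]
tool_rot: [1.0, -0.003, 0.001, 0.0]
force: [0.7, -0.3, -0.1]
finger_gap: 0.899
```

```bash
python3 - <<'E'
from h import *
a=snap('scene','s5');b=snap('top','t5')
print(manip.sense()['finger_gap'],manip.sense()['tcp_pos'],manip.sense()['tool_rot'])
cv2.imwrite('pics/c5.png',np.hstack([cv2.resize(a[130:240,50:180],(390,330),interpolation=2),cv2.resize(b[195:305,370:500],(390,330),interpolation=2)]))
E
```

```text
0.9002783354671441 [ 0.51513671 -0.12742992  0.18508986] [ 9.99999207e-01 -6.24471979e-04 -5.59097697e-04 -9.40444218e-04]
```

View pics/c5.png

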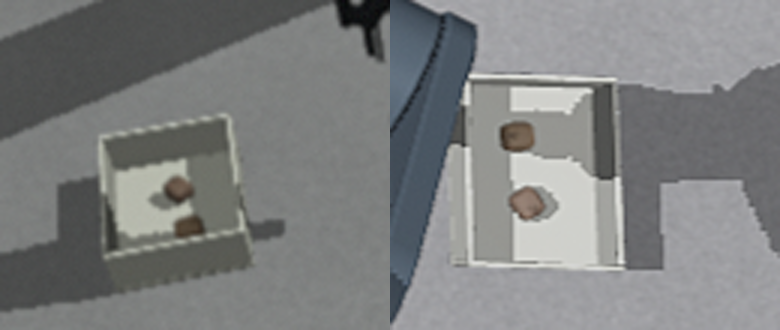

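Call:
arm_command([
  [[2,40,0],0,-0.8],
  [[2,40,0],0,-0.8],
  [[3,40,0],0,-0.8],
  [[3,37,0],0,-0.8],
  [[0,0,-20],0,-0.6],
  [[0,0,-30],0,-0.6],
  [[0,0,-25],0,-0.6],
  [[0,0,-15],0,-0.6],
  [[0,0,-4],0,-0.6],
  [[0,0,0],0,-0.3],
])

```text
t: 12.12
tcp_pos: [0.5268, 0.0245, 0.0907]
tool_rot: [1.0, -0.003, 0.0, 0.0]
force: [-0.6, -0.1, 0.0]
finger_gap: 0.649
```

```bash
python3 - <<'E'
from h import *
a=snap('scene','s6')
s=manip.sense();print(s['finger_gap'],s['tcp_pos'],s['tool_rot'],s['force'])
cv2.imwrite('pics/c6.png',cv2.resize(a[110:220,190:320],(650,550),interpolation=2))
E
```

```text
0.650177698236325 [0.52693387 0.02456252 0.09099335] [ 9.99994729e-01 -3.15164848e-03  7.66627606e-04  1.48465822e-04] [-0.16803182 -0.42564219 -0.32311146]
```

View pics/c6.png

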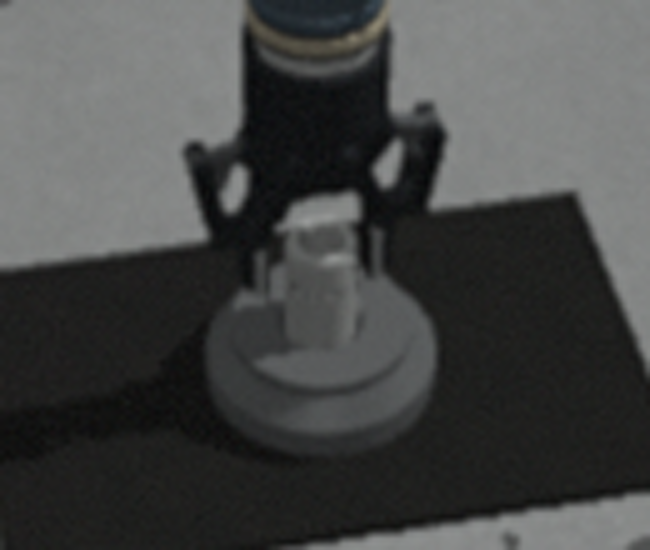

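Call:
arm_command([
  [[0,4,0],0,-0.2],
  [[0,0,0],0,0],
  [[0,0,0],0,0.1],
  [[0,0,0],0,0.2],
  [[0,0,0],0,0.5],
  [[0,0,0],0,1],
  [[0,0,0],0,1],
], squeeze=60)

```text
t: 13.05
tcp_pos: [0.5265, 0.029, 0.0912]
tool_rot: [1.0, -0.003, 0.001, -0.0]
force: [-1.2, 1.0, 6.4]
finger_gap: 0.46
```

```bash
python3 - <<'E'
from h import *
s=manip.sense();print(s['finger_gap'],s['tcp_pos'],s['tool_rot'],s['force'],s['ft_torque'])
E
```

```text
0.4599353344678759 [0.52654151 0.02895566 0.09116478] [ 9.99994531e-01 -3.26542488e-03  5.20815605e-04 -5.73228104e-05] [-1.15061075  0.97314158  6.39180358] [ 0.06018751  0.12468371 -0.12801723]
```

Call:
arm_command([
  [[3,0,0],0,1],
  [[3,0,0],0,1],
  [[0,0,0],0,1],
])

```text
t: 13.42
tcp_pos: [0.5271, 0.029, 0.0912]
tool_rot: [1.0, -0.003, -0.005, -0.0]
force: [-10.2, -1.7, 15.7]
finger_gap: 0.462
```

```bash
python3 - <<'E'
from h import *
a=snap('scene','s7')
s=manip.sense();print(s['finger_gap'],s['tcp_pos'],s['tool_rot'],s['force'],s['ft_torque'])
cv2.imwrite('pics/c7.png',cv2.resize(a[110:220,190:320],(650,550),interpolation=2))
E
```

```text
0.45389744914583463 [0.52713547 0.02895303 0.09118078] [ 9.99982169e-01 -2.66711943e-03 -5.34260436e-03 -7.02239042e-05] [-11.38290761  -2.20389439  15.19109687] [-0.40280027  1.53157244 -0.13296685]
```

View pics/c7.png

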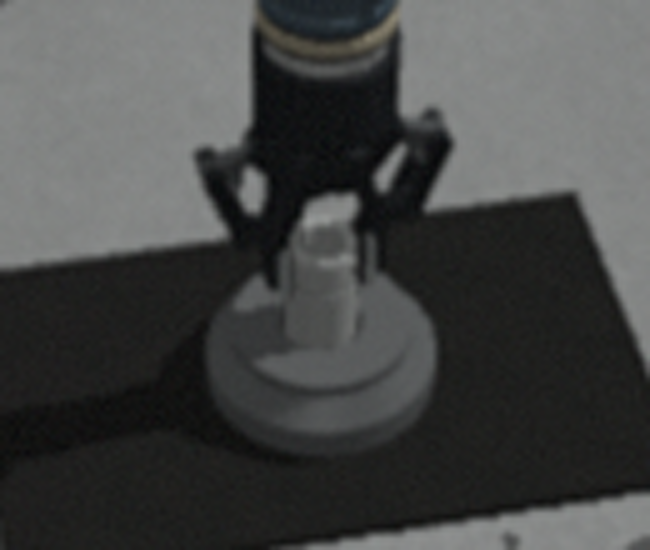

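Call:
arm_command([
  [[3,0,2],0,1],
  [[3,0,2],0,1],
  [[0,0,0],0,1],
])

```text
t: 13.85
tcp_pos: [0.5296, 0.029, 0.0921]
tool_rot: [1.0, -0.002, -0.01, -0.0]
force: [-6.6, -2.8, -3.5]
finger_gap: 0.453
```

Call:
arm_command([
  [[2,0,0],0,1],
  [[0,0,0],0,1],
])

```text
t: 14.1
tcp_pos: [0.5302, 0.0291, 0.0921]
tool_rot: [1.0, -0.002, -0.012, -0.0]
force: [-11.8, -4.1, 2.2]
finger_gap: 0.454
```

```bash
cat > look.py <<'E'
from h import *
import sys
a=snap('scene','s_'+sys.argv[1])
s=manip.sense();print(s['t'],s['finger_gap'],s['tcp_pos'],s['tool_rot'],s['force'],s['ft_torque'])
cv2.imwrite('pics/c_'+sys.argv[1]+'.png',cv2.resize(a[110:220,190:320],(650,550),interpolation=2))
E
python3 look.py 8
```

```text
14.15 0.4582124303072251 [0.53013048 0.02907791 0.09208455] [ 9.99929273e-01 -2.30210121e-03 -1.16606819e-02 -4.22757297e-04] [-12.23114535  -4.7842666    1.23927439] [-0.78911175  2.45663785 -0.12638442]
```

View pics/c_8.png

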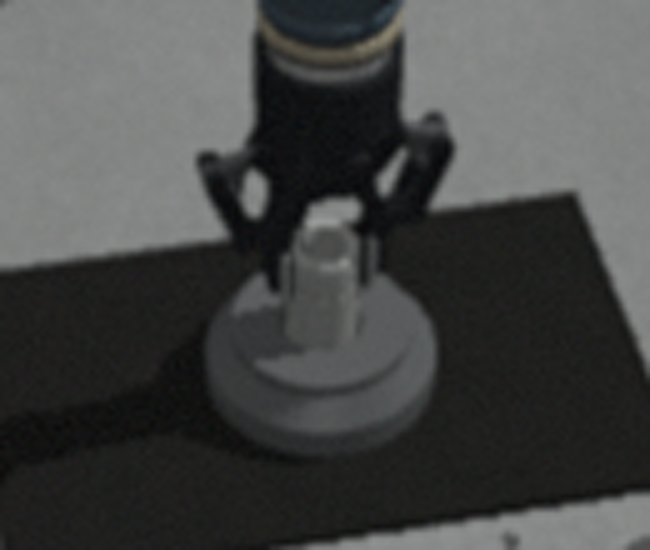

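Call:
arm_command([
  [[-4,0,1],0,1],
  [[-5,0,1],0,1],
  [[-5,0,0],0,1],
  [[-5,0,0],0,1],
  [[-5,0,0],0,1],
  [[-4,0,0],0,1],
  [[0,0,0],0,1],
])

```text
t: 15.02
tcp_pos: [0.5142, 0.0288, 0.0938]
tool_rot: [1.0, -0.003, 0.002, -0.0]
force: [4.2, -1.2, -31.7]
finger_gap: 0.459
```

```bash
python3 look.py 9
```

```text
15.075 0.4551451944312349 [0.51419996 0.02880639 0.09377199] [ 9.99992604e-01 -3.45115336e-03  1.69295953e-03 -1.24827946e-04] [  5.31616371  -0.23185905 -31.54308014] [-0.06225988 -1.21963433 -0.03845629]
```

View pics/c_9.png

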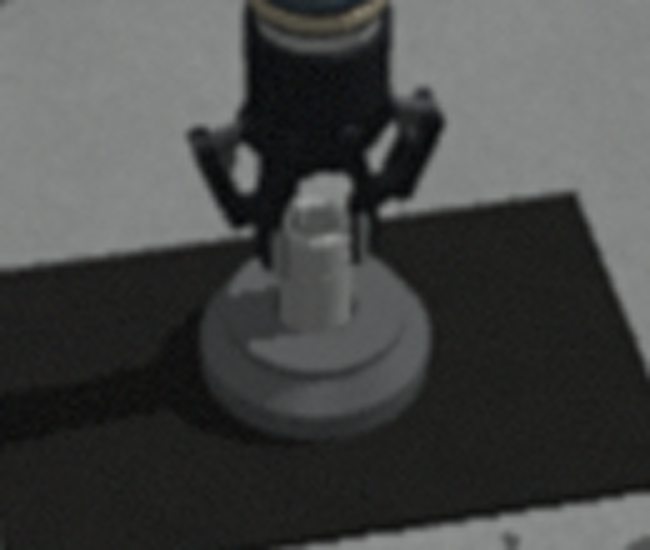

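Call:
arm_command([
  [[0,0,-2],0,1],
  [[0,0,0],0,1],
])

```text
t: 15.32
tcp_pos: [0.5142, 0.0288, 0.0937]
tool_rot: [1.0, -0.003, 0.002, 0.0]
force: [6.1, 1.2, -26.4]
finger_gap: 0.459
```

```bash
python3 - <<'E'
from h import *
b=snap('top','t10')
s=manip.sense();print(s['t'],s['finger_gap'],s['tcp_pos'],s['tool_rot'],s['force'],s['ft_torque'])
t=cv2.imread('pics/t0.png')
cv2.imwrite('pics/c10.png',np.hstack([cv2.resize(x[170:300,180:310],(400,400),interpolation=2) for x in (t,b)]))
E
python3 look.py 10; 
```

```text
15.375 0.4537316204683364 [0.51417276 0.02881184 0.09368285] [ 9.99992314e-01 -3.35070320e-03  2.03569328e-03  6.57966123e-06] [  6.19651354   0.45041964 -25.47955091] [ 0.17080089 -1.27501441 -0.02025342]
15.425 0.4599322838685911 [0.51417929 0.02877033 0.09369518] [ 9.99992187e-01 -3.36352711e-03  2.07668476e-03  1.92276569e-05] [  5.22360254  -0.06743773 -24.75314153] [ 0.09320634 -1.32907468 -0.04556406]
```

View pics/c10.png

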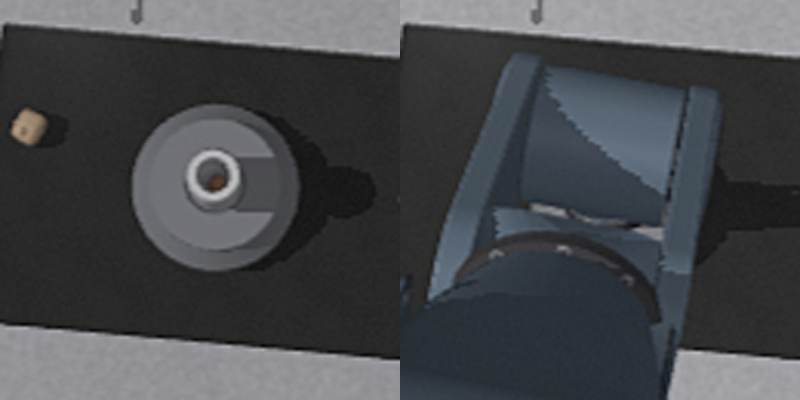

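View pics/c_10.png

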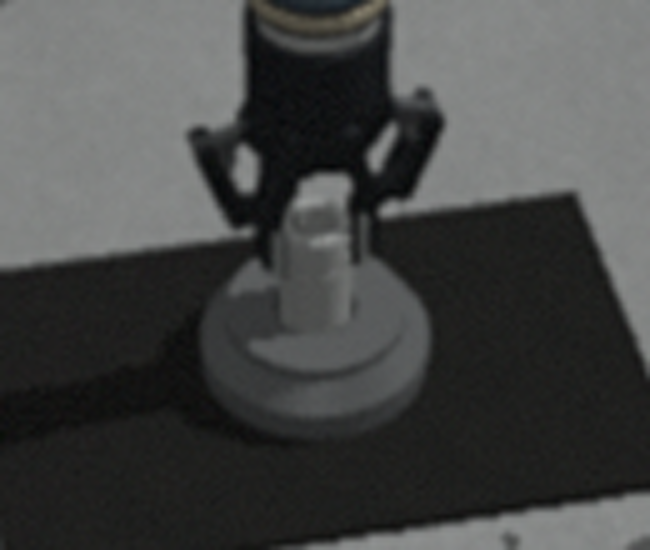

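Call:
arm_command([
  [[0,0,-2],0,1],
  [[0,0,0],0,1],
])

```text
t: 15.68
tcp_pos: [0.5143, 0.0288, 0.0935]
tool_rot: [1.0, -0.003, 0.003, 0.0]
force: [4.7, 1.8, -7.6]
finger_gap: 0.454
```

```bash
python3 - <<'E'
from h import *
s=manip.sense();print(s['t'],s['tcp_pos'],s['tool_rot'],s['force'],s['ft_torque'],s['tau'],s['q'])
print([proj('scene',[.526+d,.03,z]) for d,z in((0,.028),(-.01,.028),(-.02,.028),(0,.033))])
E
```

```text
15.675 [0.51425628 0.02876637 0.09348592] [ 9.99991494e-01 -3.25128306e-03  2.53261509e-03  1.64038147e-04] [ 4.69720387  1.83440749 -7.55962297] [ 0.31934716 -1.03908852 -0.01016603] [-5.57592865e-01 -4.21861768e+01 -7.34253868e+00 -4.79304548e-01
  1.43639401e+00 -2.54133629e-02] [-1.61602939e-01  6.16724026e-01  1.83467652e+00  7.50286456e-04
  6.85138644e-01  1.41511622e+00]
[array([253.71182698, 179.35485532]), array([252.792139  , 176.88703613]), array([251.88118906, 174.44266388]), array([253.72516759, 178.13063465])]
```

Call:
arm_command([
  [[4,0,0],0,1],
  [[4,0,0],0,1],
  [[4,0,0],0,1],
  [[0,0,0],0,1],
], squeeze=45)

```text
t: 16.18
tcp_pos: [0.5175, 0.0291, 0.0921]
tool_rot: [1.0, -0.002, -0.008, -0.0]
force: [-8.0, -2.0, 4.8]
finger_gap: 0.455
```

```bash
python3 look.py 11
```

```text
16.225 0.45574326159660905 [0.51744379 0.02906909 0.09202115] [ 9.99966657e-01 -2.09084268e-03 -7.88991101e-03 -2.49173594e-04] [-8.02807999 -2.66918437  5.35311165] [-0.31997212  1.94799549  0.08155704]
```

View pics/c_11.png

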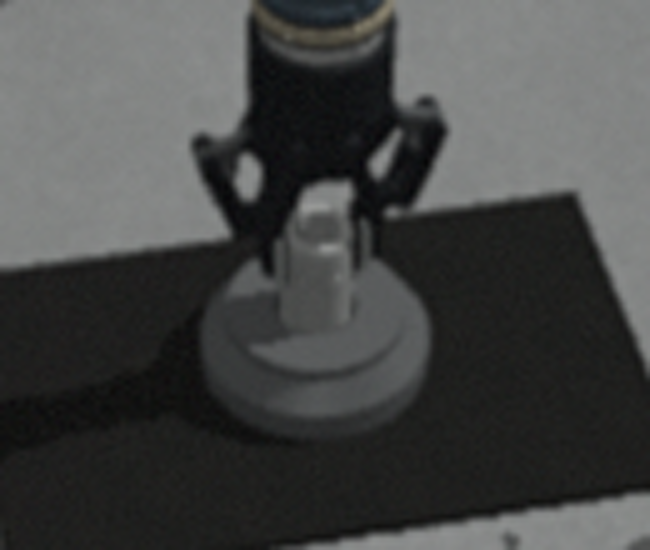

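Call:
arm_command([
  [[2,0,1],0,1],
  [[2,0,1],0,1],
  [[0,0,0],0,1],
])

```text
t: 16.6
tcp_pos: [0.5178, 0.0291, 0.0921]
tool_rot: [1.0, -0.002, -0.012, -0.0]
force: [-10.4, -4.6, -3.8]
finger_gap: 0.457
```

Call:
arm_command([
  [[-5,0,-0.5],0,1],
  [[-5,0,-0.5],0,1],
  [[-4,0,-0.5],0,1],
  [[0,0,0],0,1],
])

```text
t: 17.1
tcp_pos: [0.5151, 0.0289, 0.0925]
tool_rot: [1.0, -0.003, 0.001, -0.0]
force: [3.6, -0.1, -13.1]
finger_gap: 0.454
```

```bash
python3 look.py 12
```

```text
17.15 0.4519325556231763 [0.51509386 0.02887713 0.09251854] [ 9.99994903e-01 -3.12049415e-03  6.75286148e-04 -2.52634648e-05] [  2.63215882   0.87933062 -13.58395443] [ 0.20670347 -0.42814018  0.074154  ]
```

View pics/c_12.png

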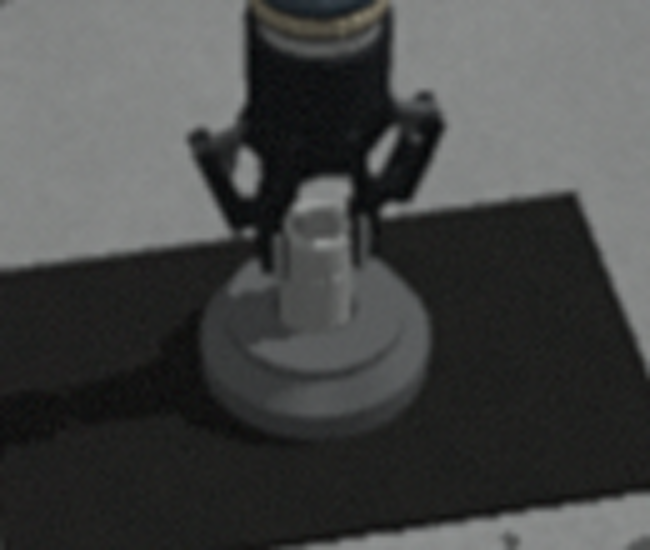

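Call:
arm_command([
  [[-4,0,-0.8],0,1],
  [[-4,0,-0.8],0,1],
  [[-4,0,-0.8],0,1],
  [[0,0,0],0,1],
])

```text
t: 17.65
tcp_pos: [0.5126, 0.0285, 0.0931]
tool_rot: [1.0, -0.005, 0.012, 0.0]
force: [13.5, 3.9, -7.3]
finger_gap: 0.458
```

```bash
python3 look.py 13
```

```text
17.7 0.45845592903388066 [0.51258297 0.02847049 0.09310621] [ 9.99919145e-01 -4.96278639e-03  1.17025226e-02  3.53240903e-04] [13.18597941  4.46068377 -8.26735843] [ 1.13105827 -2.44748992 -0.13204198]
```

View pics/c_13.png

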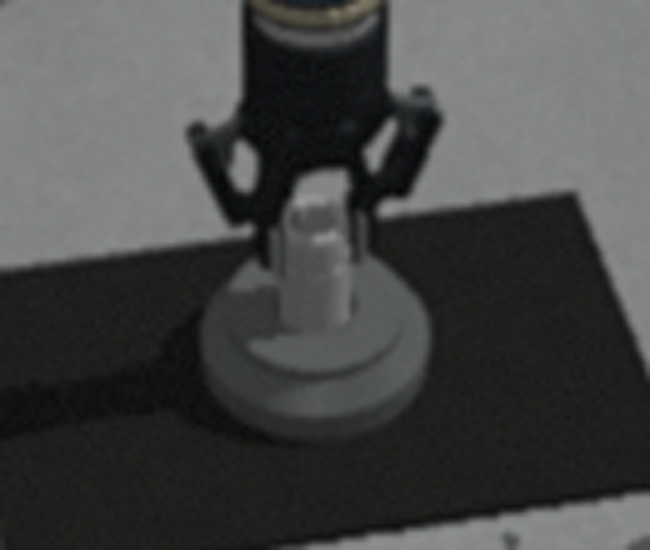

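Call:
arm_command([
  [[5,0,0.8],0,1],
  [[5,0,0.8],0,1],
  [[5,0,0.8],0,1],
  [[5,0,0.8],0,1],
  [[4,0,0.8],0,1],
  [[4,0,0.8],0,1],
  [[0,0,0],0,1],
])

```text
t: 18.58
tcp_pos: [0.518, 0.0292, 0.0922]
tool_rot: [1.0, -0.001, -0.014, -0.0]
force: [-13.0, -4.9, -6.3]
finger_gap: 0.459
```

Call:
arm_command([
  [[-5,0,-0.5],0,1],
  [[-5,0,-0.6],0,1],
  [[-5,0,-0.7],0,1],
  [[-5,0,-0.7],0,1],
  [[-5,0,-0.7],0,1],
  [[-5,0,-0.7],0,1],
  [[-3,0,-0.4],0,1],
  [[0,0,0],0,1],
])

```text
t: 19.58
tcp_pos: [0.5106, 0.0283, 0.0936]
tool_rot: [1.0, -0.006, 0.015, 0.0]
force: [15.5, 6.2, -16.9]
finger_gap: 0.455
```

```bash
python3 look.py 14
```

```text
19.625 0.45518478317253763 [0.51060893 0.02833498 0.09353917] [ 9.99872106e-01 -5.73501347e-03  1.49238610e-02  3.99768350e-04] [ 15.13719064   5.82007115 -15.47391319] [ 1.27294885 -2.95514938 -0.17694854]
```

View pics/c_14.png

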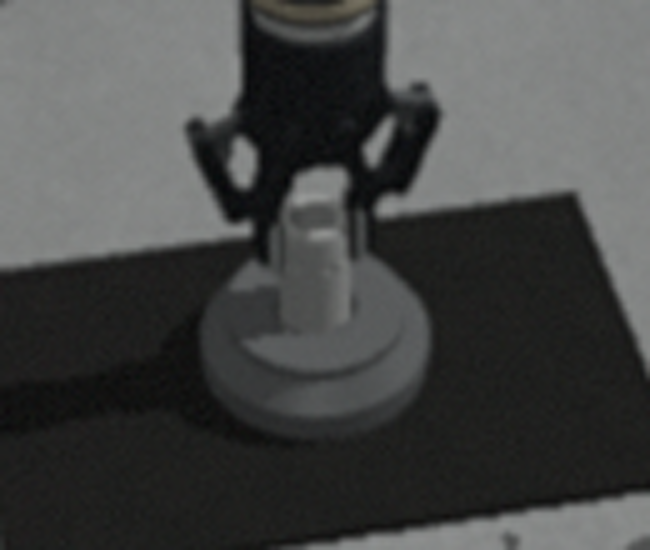

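Call:
arm_command([
  [[6,0,0.9],0,1],
  [[6,0,1],0,1],
  [[6,0,1],0,1],
  [[6,0,1],0,1],
  [[6,0,1],0,1],
  [[4,0,0.8],0,1],
  [[3,0,0.6],0,1],
  [[0,0,0],0,1],
])

```text
t: 20.62
tcp_pos: [0.5207, 0.0295, 0.0941]
tool_rot: [1.0, -0.002, -0.016, -0.001]
force: [-14.4, -5.2, -11.4]
finger_gap: 0.458
```

```bash
python3 look.py 15
```

```text
20.675 0.45759669329463476 [0.52075866 0.02943187 0.09411649] [ 9.99877859e-01 -2.17680987e-03 -1.54559936e-02 -8.00602619e-04] [-13.79095177  -5.8525441  -12.16778514] [-0.96891363  2.81048659 -0.19915617]
```

View pics/c_15.png

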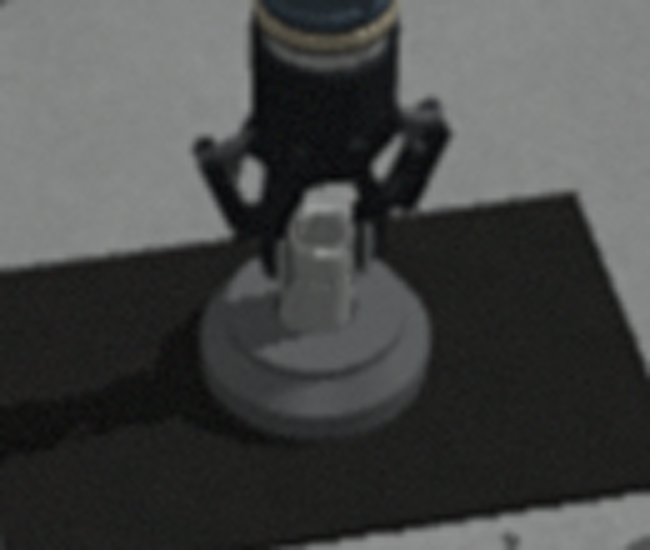

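Call:
arm_command([
  [[-6,0,-0.5],0,1],
  [[-6,0,-0.6],0,1],
  [[-6,0,-0.6],0,1],
  [[-6,0,-0.6],0,1],
  [[-6,0,-0.6],0,1],
  [[-4,0,-0.4],0,1],
  [[-4,0,-0.4],0,1],
  [[0,0,0],0,1],
])

```text
t: 21.68
tcp_pos: [0.508, 0.0275, 0.0963]
tool_rot: [1.0, -0.004, 0.013, 0.001]
force: [11.1, 1.4, -12.6]
finger_gap: 0.458
```

Call:
arm_command([
  [[6,0,1],0,1],
  [[6,0,1.1],0,1],
  [[6,0,1.1],0,1],
  [[6,0,1.1],0,1],
  [[6,0,1.1],0,1],
  [[4,0,0.8],0,1],
  [[3,0,0.6],0,1],
  [[0,0,0],0,1],
])

```text
t: 22.68
tcp_pos: [0.5206, 0.0285, 0.0976]
tool_rot: [1.0, -0.002, -0.014, 0.0]
force: [-12.2, -5.9, -11.2]
finger_gap: 0.455
```

```bash
python3 look.py 16
```

```text
22.725 0.45544069245185176 [0.52207953 0.02847559 0.09797663] [ 9.99918739e-01 -1.54319968e-03 -1.26529617e-02  1.89728607e-04] [-11.00594173  -6.61473884 -12.44488449] [-1.41032891  2.49059157  0.08046511]
```

View pics/c_16.png

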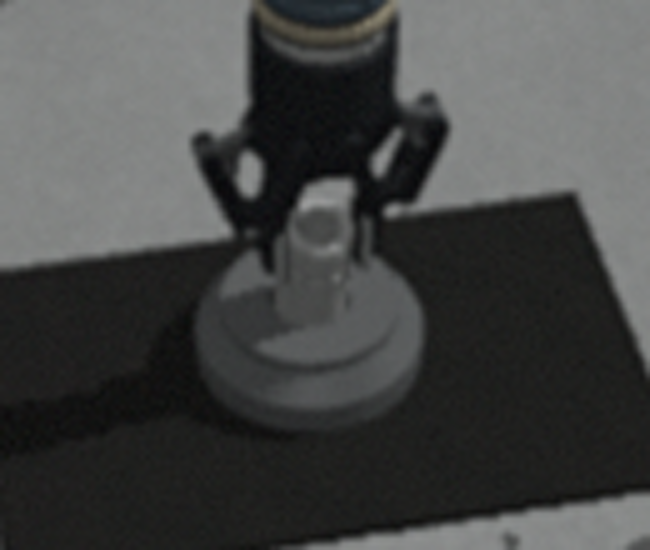

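```bash
cat > trk.py <<'E'
from h import *
import sys
r=cv2.imread('pics/s0.png',0)
def trk(f):
    a=cv2.imread(f,0)
    T=r[180:203,228:282]  # front rim of base
    A=cv2.resize(a[150:230,205:305],None,fx=8,fy=8,interpolation=2);TT=cv2.resize(T,None,fx=8,fy=8,interpolation=2)
    m=cv2.matchTemplate(A,TT,cv2.TM_CCOEFF_NORMED);_,v,_,p=cv2.minMaxLoc(m)
    d=np.array([p[0]/8+205-228,p[1]/8+150-180])
    u0=proj('scene',[.526,.03,.03]);J=np.array([(proj('scene',[.526+.01*i,.03+.01*j,.03])-u0)/10 for i,j in((1,0),(0,1))]).T
    return d,v,np.linalg.solve(J,d)
for f in sys.argv[1:]: print(f,*trk(f'pics/{f}.png'))
E
python3 trk.py s0 s6 s7 s_8 s_9 s_10 s_11 s_12 s_13 s_14 s_15 s_16
```

```text
s0 [0. 0.] 0.9998857378959656 [0. 0.]
s6 [0. 0.] 0.9976077675819397 [0. 0.]
s7 [0. 0.] 0.9977361559867859 [0. 0.]
s_8 [0.    0.125] 0.9959142208099365 [ 0.46830283 -0.12748456]
s_9 [-1.25 -3.25] 0.9960126280784607 [-13.06836661  -0.10289392]
s_10 [-1.25 -3.25] 0.9960921406745911 [-13.06836661  -0.10289392]
s_11 [-1.25  -3.125] 0.9943597316741943 [-12.60006378  -0.23037848]
s_12 [-1.25 -3.25] 0.9957977533340454 [-13.06836661  -0.10289392]
s_13 [-1.25 -3.25] 0.9960678815841675 [-13.06836661  -0.10289392]
s_14 [-1.25 -3.25] 0.9948937892913818 [-13.06836661  -0.10289392]
s_15 [-1.25  -3.125] 0.9908168315887451 [-12.60006378  -0.23037848]
s_16 [-2.375 -4.75 ] 0.9860352277755737 [-19.49124434  -1.64882247]
```

Call:
arm_command([
  [[-6,0,-0.6],0,1],
  [[-6,0,-0.6],0,1],
  [[-5,0,-0.5],0,1],
  [[-5,0,-0.5],0,1],
  [[0,0,0],0,1],
])

```text
t: 23.35
tcp_pos: [0.5176, 0.028, 0.0998]
tool_rot: [1.0, -0.004, 0.007, 0.001]
force: [6.9, -1.9, -11.2]
finger_gap: 0.458
```

```bash
python3 look.py 17; python3 trk.py s_17
```

```text
23.4 0.45509907104989006 [0.51764941 0.02804549 0.09980801] [ 9.99966642e-01 -3.60428940e-03  7.28989753e-03  7.62269749e-04] [  6.91528881  -1.80863286 -11.26124124] [-0.41754284 -1.42102316 -0.11817285]
s_17 [-2.375 -4.75 ] 0.9909863471984863 [-19.49124434  -1.64882247]
```

View pics/c_17.png

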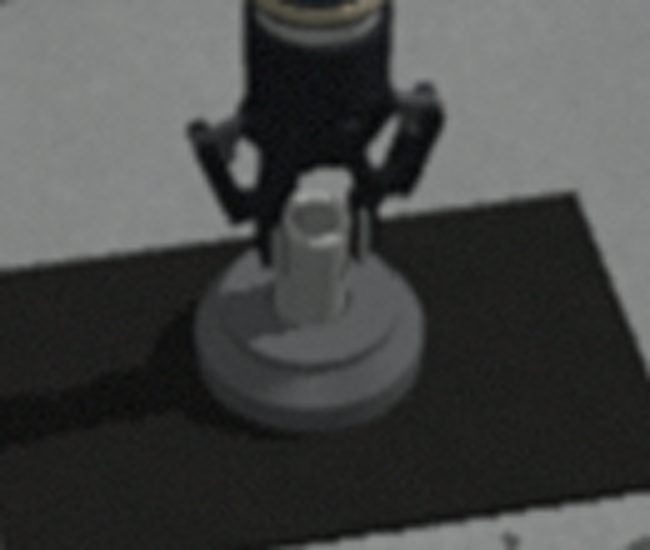

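Call:
arm_command([
  [[-5,0,-0.3],0,1],
  [[-5,0,-0.3],0,1],
  [[-4,0,-0.3],0,1],
  [[0,0,0],0,1],
])

```text
t: 23.9
tcp_pos: [0.5103, 0.0275, 0.102]
tool_rot: [1.0, -0.004, 0.015, 0.002]
force: [11.5, -0.6, 3.7]
finger_gap: 0.455
```

```bash
python3 look.py 18; python3 trk.py s_18
```

```text
23.95 0.4555508086854709 [0.51025674 0.02746017 0.10204951] [ 0.99987861 -0.00377489  0.01503542  0.00156365] [11.29841249 -1.0031991   3.09008032] [ 0.02257924 -2.29717888  0.03182263]
s_18 [-2.375 -4.875] 0.9954262971878052 [-19.95954716  -1.52133791]
```

View pics/c_18.png

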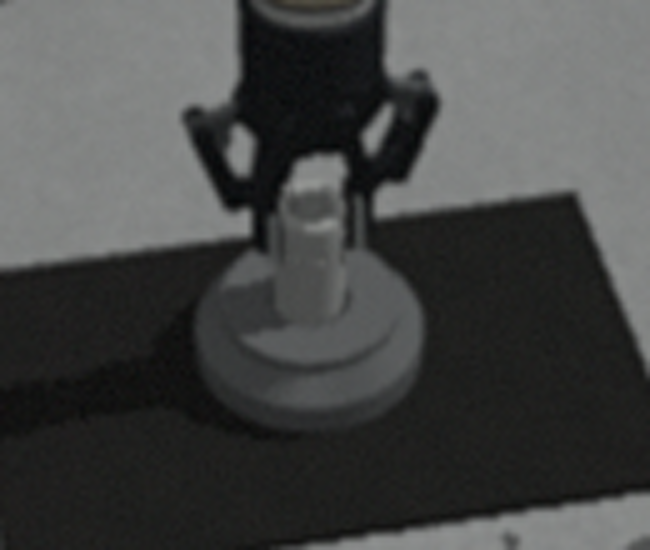

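Call:
arm_command([
  [[4,0,1.2],0,1],
  [[4,0,1.2],0,1],
  [[4,0,1],0,1],
  [[0,0,0],0,1],
])

```text
t: 24.45
tcp_pos: [0.5124, 0.0278, 0.1024]
tool_rot: [1.0, -0.003, 0.003, 0.001]
force: [1.8, -5.6, -2.3]
finger_gap: 0.452
```

```bash
python3 look.py 19; python3 trk.py s_19
```

```text
24.5 0.4577969872908631 [0.51239333 0.02784318 0.10238703] [ 0.99999002 -0.00251977  0.00352402  0.00109064] [ 1.66516271 -4.58243186 -1.15464889] [-1.05553195 -0.36891006  0.13154425]
s_19 [-2.375 -4.75 ] 0.9948740005493164 [-19.49124434  -1.64882247]
```

View pics/c_19.png

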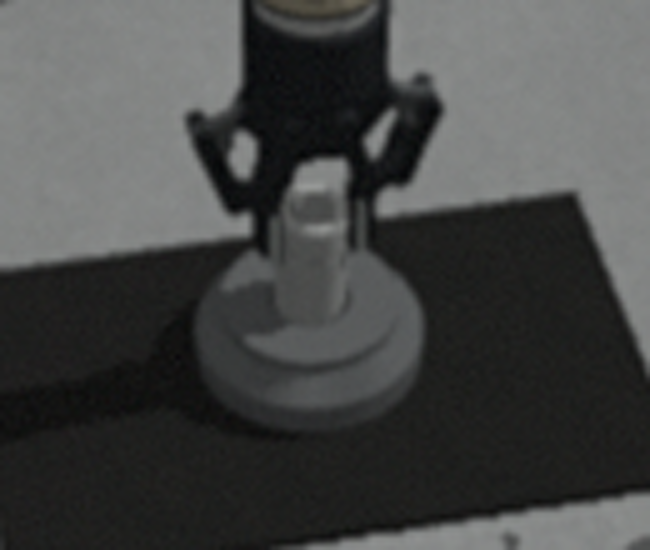

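Call:
arm_command([
  [[4,0,1.2],0,1],
  [[4,0,1.2],0,1],
  [[2,0,0.8],0,1],
  [[0,0,0],0,1],
])

```text
t: 25.0
tcp_pos: [0.5152, 0.0287, 0.1037]
tool_rot: [1.0, -0.002, -0.005, 0.0]
force: [-5.5, -5.2, -4.3]
finger_gap: 0.46
```

```bash
python3 look.py 20; python3 trk.py s_20
```

```text
25.05 0.4559510425149251 [0.51518982 0.02870456 0.10367703] [ 9.99986555e-01 -2.15891046e-03 -4.71009336e-03  2.11910563e-04] [-5.80599326 -6.19886768 -4.81474351] [-1.23631799  1.14421466  0.03709826]
s_20 [-2.375 -4.75 ] 0.9922631978988647 [-19.49124434  -1.64882247]
```

Call:
arm_command([
  [[-4,0,0],0,1],
  [[-4,0,0],0,1],
  [[-4,0,0],0,1],
  [[-2,0,0],0,1],
  [[0,0,0],0,1],
])

```text
t: 25.68
tcp_pos: [0.506, 0.0289, 0.1052]
tool_rot: [1.0, -0.003, 0.001, 0.0]
force: [1.3, -1.2, 5.2]
finger_gap: 0.455
```

```bash
python3 look.py 21; python3 trk.py s_21
```

```text
25.725 0.45745282849746594 [0.50594832 0.02891365 0.1052241 ] [ 9.99994810e-01 -3.06366007e-03  9.96774478e-04  1.41971930e-05] [ 0.39224798 -1.92218427  5.82859965] [-0.1188473  -0.0912771  -0.02456862]
s_21 [-2.5   -4.875] 0.992567777633667 [-20.04879647  -1.86308717]
```

View pics/c_21.png

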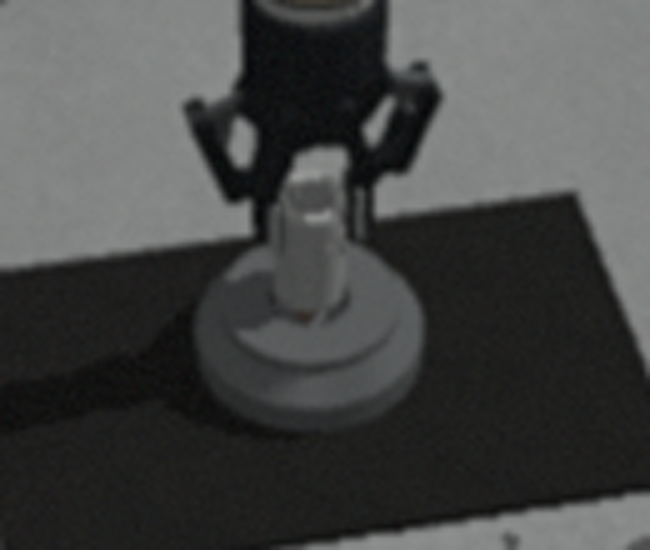

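Call:
arm_command([
  [[0,0,3],0,1],
  [[0,0,4],0,1],
  [[0,0,4],0,1],
  [[0,0,0],0,1],
])

```text
t: 26.22
tcp_pos: [0.5052, 0.0289, 0.1149]
tool_rot: [1.0, -0.003, -0.0, -0.0]
force: [1.0, 0.3, -4.0]
finger_gap: 0.456
```

```bash
python3 look.py 22; python3 trk.py s_22
```

```text
26.275 0.455953549556984 [0.50513236 0.0289154  0.11479665] [ 9.99995247e-01 -3.07957910e-03 -1.36288499e-04 -6.70394382e-05] [-0.46777068  0.11811581 -4.21138045] [-0.04471738  0.06443411 -0.01708828]
s_22 [-2.5   -4.875] 0.990721583366394 [-20.04879647  -1.86308717]
```

View pics/c_22.png

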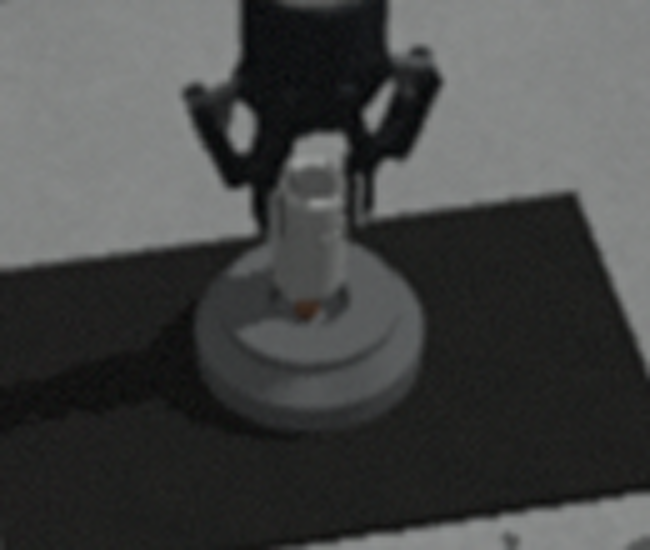

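```bash
python3 - <<'E'
from h import *
a=cv2.imread('pics/s_22.png');r=cv2.imread('pics/s0.png')
Z=lambda x,v:cv2.convertScaleAbs(cv2.resize(x[v:v+55,235:275],(400,550),interpolation=2),alpha=1.5)
cv2.imwrite('pics/z22.png',np.hstack([Z(r,145),Z(a,130)]))
for z in(.062,.138): print(proj('scene',[.507,.028,z]))
for z in(.036,.112): print(proj('scene',[.526,.03,z]))
E
```

```text
[251.33929863 166.34037521]
[251.44646533 146.17145632]
[253.73320787 177.39280645]
[253.94632188 157.83608847]
```

View pics/z22.png

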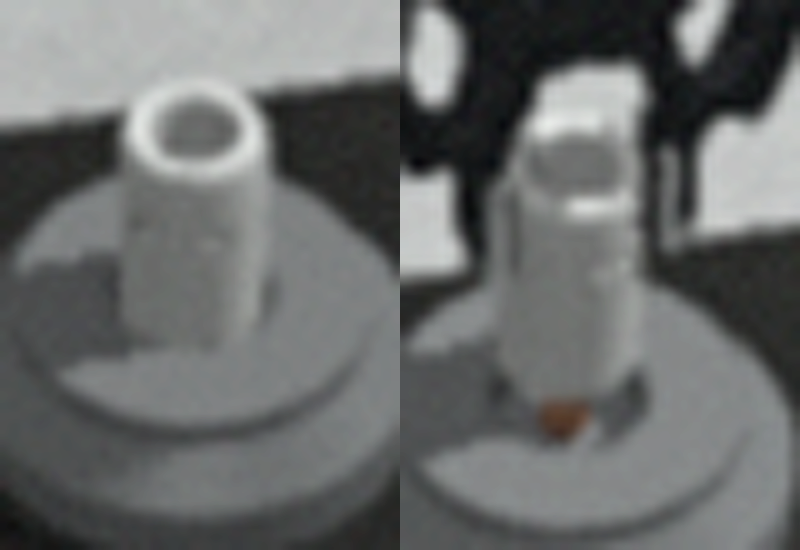

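```bash
python3 - <<'E'
from h import *
print(onz('scene',251.7,164.8,.06),onz('scene',252.8,146.5,.136),manip.sense()['tcp_pos'])
# reference at start, same eye: top ring (235+20.0,145+13.0), base
print(onz('scene',255,158,.112))
E
```

```text
[0.49938913 0.03108942 0.06      ] [0.50705983 0.03174947 0.136     ] [0.50513236 0.0289154  0.11479665]
[0.52733258 0.03257851 0.112     ]
```

Call:
arm_command([
  [[4,0,0],0,1],
  [[4,0,0],0,1],
  [[0,0,-4],0,1],
  [[0,0,-3],0,1],
  [[0,0,0],0,1],
])

```text
t: 26.9
tcp_pos: [0.5127, 0.0289, 0.1073]
tool_rot: [1.0, -0.003, -0.001, -0.0]
force: [0.8, -0.1, -4.7]
finger_gap: 0.459
```

```bash
python3 look.py 23; python3 - <<'E'
from h import *
a=cv2.imread('pics/s_23.png')
cv2.imwrite('pics/z23.png',cv2.convertScaleAbs(cv2.resize(a[130:185,235:275],(400,550),interpolation=2),alpha=1.5))
E
```

```text
26.95 0.4562406585051222 [0.5129606  0.02885667 0.10751796] [ 9.99995110e-01 -3.10134632e-03 -3.97798165e-04 -5.91792529e-05] [-0.50387972  0.73704118 -4.08877026] [-0.00390361 -0.07164121  0.02213368]
```

View pics/z23.png

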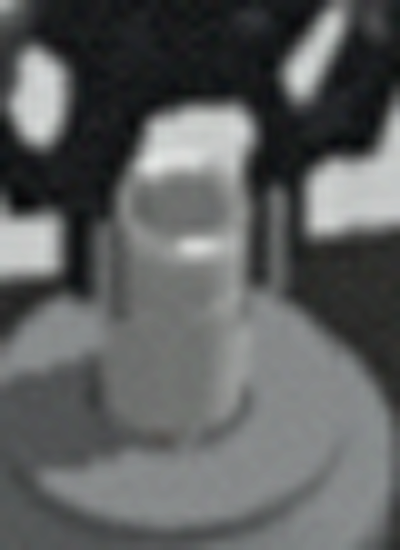

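Call:
arm_command([
  [[0,0,-3],0,1],
  [[0,0,0],0,1],
])

```text
t: 27.2
tcp_pos: [0.5134, 0.0288, 0.1047]
tool_rot: [1.0, -0.003, 0.0, 0.0]
force: [0.5, -0.3, -4.7]
finger_gap: 0.454
```

Call:
arm_command([
  [[0,0,-2.5],0,1],
  [[0,0,0],0,1],
])

```text
t: 27.45
tcp_pos: [0.5134, 0.0285, 0.1028]
tool_rot: [1.0, -0.003, 0.0, 0.0]
force: [-0.9, -1.3, 0.7]
finger_gap: 0.454
```

Call:
arm_command([
  [[-2,0,0],0,1],
  [[-2,0,0],0,1],
  [[0,0,0],0,1],
], squeeze=25)

```text
t: 27.82
tcp_pos: [0.512, 0.0283, 0.103]
tool_rot: [1.0, -0.003, 0.003, 0.0]
force: [5.6, -2.4, 0.3]
finger_gap: 0.45
```

```bash
python3 look.py 24; python3 trk.py s_24; python3 - <<'E'
from h import *
a=cv2.imread('pics/s_24.png')
cv2.imwrite('pics/z24.png',cv2.convertScaleAbs(cv2.resize(a[130:185,235:275],(400,550),interpolation=2),alpha=1.5))
E
```

```text
27.875 0.45615140230874446 [0.51197384 0.02827019 0.10299117] [ 9.99989782e-01 -3.28708436e-03  3.06716364e-03  4.72706322e-04] [ 4.75658503 -3.08366098 -0.2192006 ] [-0.41638869 -1.05991626 -0.06688441]
s_24 [-2.375 -4.75 ] 0.9945414066314697 [-19.49124434  -1.64882247]
```

View pics/z24.png

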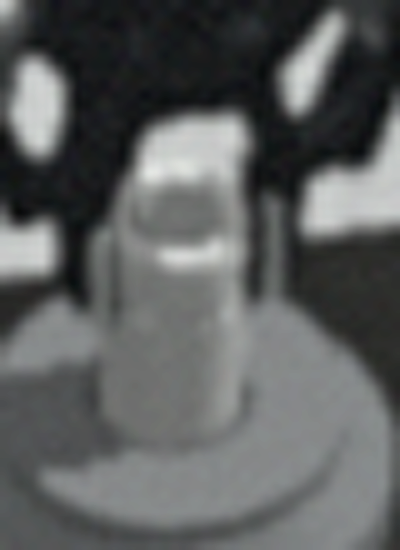

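Call:
arm_command([
  [[-2,0,0],0,1],
  [[-3,0,0],0,1],
  [[0,0,0],0,1],
])

```text
t: 28.25
tcp_pos: [0.5104, 0.0281, 0.1035]
tool_rot: [1.0, -0.004, 0.007, 0.001]
force: [9.0, -1.6, -2.5]
finger_gap: 0.45
```

Call:
arm_command([
  [[-2,0,0],0,1],
  [[0,0,0],0,1],
])

```text
t: 28.5
tcp_pos: [0.5095, 0.028, 0.1037]
tool_rot: [1.0, -0.004, 0.008, 0.001]
force: [10.0, -0.3, -2.0]
finger_gap: 0.458
```

```bash
python3 look.py 25; python3 trk.py s_25; python3 - <<'E'
from h import *
a=cv2.imread('pics/s_25.png')
cv2.imwrite('pics/z25.png',cv2.convertScaleAbs(cv2.resize(a[130:185,235:275],(400,550),interpolation=2),alpha=1.5))
E
```

```text
28.55 0.45551038379983766 [0.50951859 0.02804759 0.103706  ] [ 9.99959084e-01 -3.83243319e-03  8.16287854e-03  7.13814889e-04] [10.94422332 -1.15021991 -2.6575916 ] [-0.01512922 -2.26740303 -0.13882539]
s_25 [-2.375 -4.75 ] 0.9953647255897522 [-19.49124434  -1.64882247]
```

View pics/z25.png

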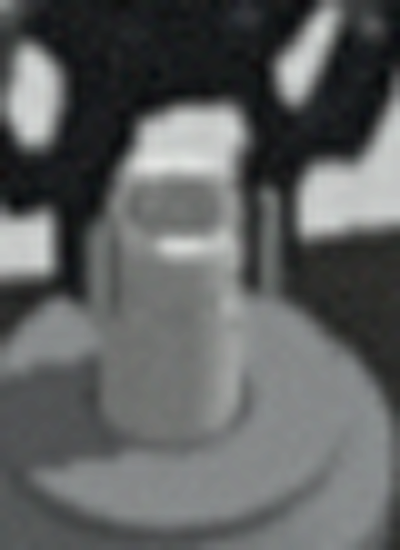

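Call:
arm_command([
  [[-3,0,0],0,1],
  [[-3,0,-0.5],0,1],
  [[-3,0,-0.5],0,1],
  [[0,0,0],0,1],
])

```text
t: 29.05
tcp_pos: [0.5037, 0.0277, 0.1044]
tool_rot: [1.0, -0.004, 0.012, 0.001]
force: [11.7, 0.2, 6.5]
finger_gap: 0.455
```

```bash
python3 look.py 26; python3 trk.py s_26; python3 - <<'E'
from h import *
a=cv2.imread('pics/s_26.png')
cv2.imwrite('pics/z26.png',cv2.convertScaleAbs(cv2.resize(a[130:185,235:275],(400,550),interpolation=2),alpha=1.5))
E
```

```text
29.1 0.45269586511924437 [0.50368036 0.02772518 0.1044274 ] [ 0.99992    -0.00401076  0.01194326  0.00112156] [12.71450392  1.32892655  7.11409052] [ 0.2166207  -2.54527342 -0.09441559]
s_26 [-2.5   -4.875] 0.9931694865226746 [-20.04879647  -1.86308717]
```

View pics/z26.png

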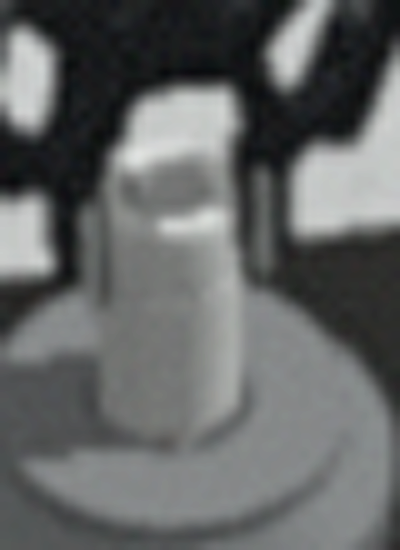

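Call:
arm_command([
  [[0,0,0],0,1],
  [[3,0,1],0,1],
  [[3,0,3],0,1],
  [[1,0,3],0,1],
  [[0,0,2],0,1],
  [[0,0,0],0,1],
], squeeze=45)

```text
t: 29.85
tcp_pos: [0.4986, 0.0292, 0.1098]
tool_rot: [1.0, -0.003, -0.002, -0.0]
force: [0.5, -0.3, -4.3]
finger_gap: 0.454
```

```bash
python3 look.py 27; python3 trk.py s_27; python3 - <<'E'
from h import *
a=cv2.imread('pics/s_27.png')
cv2.imwrite('pics/z27.png',cv2.convertScaleAbs(cv2.resize(a[130:185,235:275],(400,550),interpolation=2),alpha=1.5))
E
```

```text
29.9 0.4582265242800504 [0.49895042 0.02916441 0.10988734] [ 9.99994503e-01 -3.04268614e-03 -1.29174634e-03 -2.59660636e-04] [ 0.41337511 -0.42646839 -5.13355307] [ 0.05198753 -0.00509345 -0.00336808]
s_27 [-2.5   -4.875] 0.9884334206581116 [-20.04879647  -1.86308717]
```

View pics/z27.png

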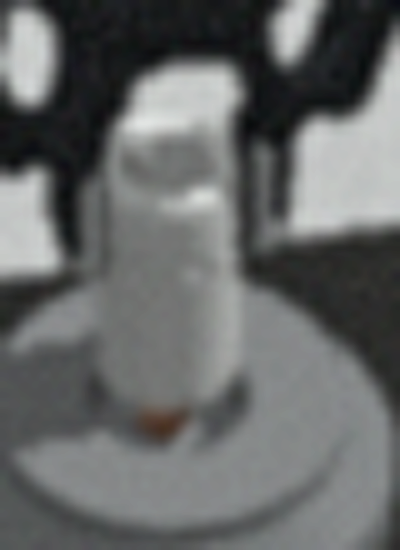

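```bash
python3 - <<'E'
from h import *
for z in(.055,.06):print(onz('scene',252,166,z),onz('scene',251.8,145.8,z+.076))
# well ellipse eye est: left 92,right 250, in zoom
print(onz('scene',235+17.1,130+40.0,.05))
E
```

```text
[0.49936157 0.03199509 0.055     ] [0.4984113  0.03131132 0.131     ]
[0.50422164 0.03066785 0.06      ] [0.50370387 0.02987142 0.136     ]
[0.50997232 0.02946799 0.05      ]
```

Call:
arm_command([
  [[3,0,2],0,1],
  [[3,0,2],0,1],
  [[2,0,1],0,1],
  [[0,0,0],0,1],
  [[0,0,0],0,1],
  [[0,0,0],0,1],
])

```text
t: 30.65
tcp_pos: [0.5081, 0.0289, 0.1152]
tool_rot: [1.0, -0.003, -0.0, -0.0]
force: [-0.4, 0.6, -3.8]
finger_gap: 0.453
```

```bash
python3 look.py 28; python3 trk.py s_28; python3 - <<'E'
from h import *
print(manip.sense()['qd'])
b=snap('top','t28')
a=cv2.imread('pics/s_28.png')
cv2.imwrite('pics/z28.png',np.hstack([cv2.convertScaleAbs(cv2.resize(a[130:185,235:275],(400,550),interpolation=2),alpha=1.5),cv2.resize(b[195:305,370:450],(400,550),interpolation=2)]))
cv2.imwrite('pics/f28.png',np.hstack([a[:,:400],b[:,:400]]))
E
```

```text
30.7 0.4563058663910453 [0.50809181 0.02884141 0.11524365] [ 9.99995119e-01 -3.12031970e-03 -1.55709756e-04 -3.55259023e-05] [-0.72205755 -0.13016254 -4.11936039] [-0.01521801  0.0035971   0.00996131]
s_28 [-2.375 -4.75 ] 0.9953872561454773 [-19.49124434  -1.64882247]
[ 1.92755234e-03  5.50874621e-04 -2.05001347e-04 -7.13478686e-05
 -8.21885752e-04 -6.85783786e-04]
```

View pics/z28.png

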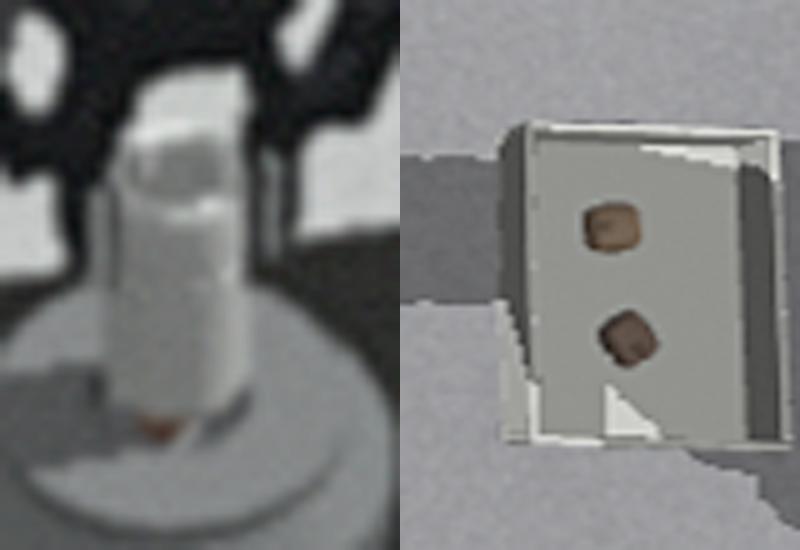

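View pics/f28.png

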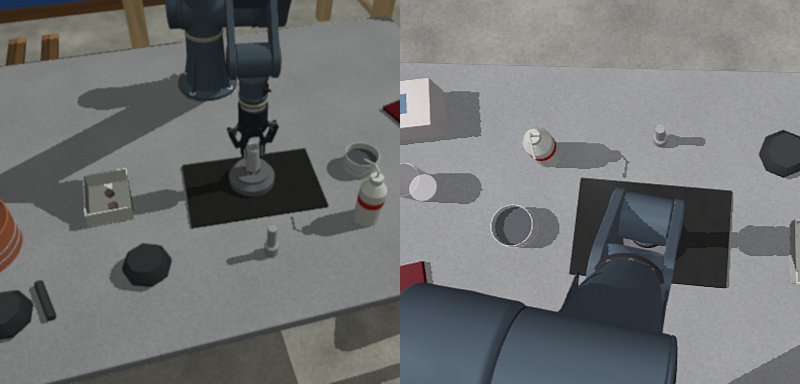

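```bash
python3 - <<'E'
from h import *
print(onz('scene',252.5,166.3,.06))
manip.sign_off()
E
```

```text
[0.50572846 0.03171535 0.06      ]
the job is handed in; nothing more can be done
```

The task is done and handed in at about 31 s: both chips are in the tub, and the sleeve is free and held above its well. No verdict was reported.

- **Chips:** both lie flat in the waste tub in the last top picture. They went in before I touched the sleeve.
- **Sleeve:** I rocked it to and fro along x under a light upward pull until it came free. It came out leaning about 0.1 rad in the pads, so I set its lower end back into the mouth of the well, pushed it upright against the wall, and lifted it again.
- **Last checks:**
  - The sleeve is still and gripped, with only its own weight (about 4 N) on the wrist.
  - It leans an estimated 0.03 rad.
  - Its lower end is about 10 mm above the base's top and 1 to 2 mm off the axis.
  - The sample stone is visible in the well.
  - The pestle, sieves, agate mortar and wash bottle look unmoved.

**What went wrong:** on the first swing back I pulled too hard (about 31 N upward), and the base slid 13 mm on the mat. A later swing dragged it about 6 mm more, for roughly 20 mm in all, within the 40 mm limit. In the pictures it stands flat.

The final lean and centring come from one low-resolution camera, because the arm hid the mortar from the top view. They are good to about 0.03 rad and 3 mm.

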